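# Clamp the menu card and hold a spring clip open over its edge

## Robot

A 6-joint arm with a two-finger parallel gripper is mounted at the origin on a cart in front of the work surface, level with it; the furniture and walls round the work are solid. World frame = base frame: x ahead of the robot, y to its left, z up, the work surface at z = 0. Lengths are in m, angles in rad, forces in N, time in s.
With the tool pointing down it reaches from about 0.425 to 1.125 m from the base axis. Payload 14.9 kg.
Tool frame: the origin (TCP) lies midway between the tips of the shut fingers; the grasp point (between the pads) lies 19 mm behind it; z points along the fingers, y is the line along which they close (so a half turn about z gives the same grasp; the last joint's range is limited). The gripper opens to 91 mm and grips with 3 to 60 N. Pads are 32 mm wide; open, the fingers measure 118 mm over their backs; the gripper's body (76 mm by 178 mm) begins 60 mm behind the grasp point.
Start: joints at [-1.209, 0.379, 1.734, -0, 1.028, -0.033], TCP at [0.269, -0.646, 0.214] pointing down, gripper open.
Joint ranges: [-2.77, 2.77], [-0.74, 2.19], [0, 2.66], [-1.06, 4.2], [0.31, 2.87], [-3.08, 3.08]. Speed limits (rad/s): [1.89, 1.89, 2.39, 3.14, 3.14, 3.14].

## Interface

Orientations are given as a unit quaternion [x, y, z, w].
In Python, from workcell import robot gives the robot as it stands.
- The arm moves only by the tool carry_out, never from a script. Its argument "series" is a list of rows, each a list of 5 numbers: the shift along the world's x, y, z normalised to -1 to 1, where 1 is 0.04 m, then the turn about the world's z normalised to -1 to 1, where 1 is 10 degrees, then the opening in per cent of the stroke, from 0 (shut) to 100 (fully open). In form: [[x, y, z, spin, jaw], ...]. A call has 1 to 20 rows; each row shifts and turns the commanded pose from where the row before left it; what a row does not reach is not made up. A row lasts 1/8 s, in which the tool goes at most 62.5 mm and 10.7 degrees, less where a joint would pass 70% of its speed; a pose out of reach is approached as far as the arm can. A call with a number of a shift or a turn outside -1 to 1 is refused whole. A call with a gripper value outside its range is refused whole. The fingers move at their own pace and stop on an object; the grip force is fixed at half the most. Time passes only in rows, so rows that do not move let the fingers close. It gives the time, the measured TCP pose, the force, the opening and the grip force at its end, in the units of the state.
- robot.get_state(): the state, without advancing time (a new reading comes with each control period).
- robot.camera(name): name is "scene" or "top"; returns (picture, depth): 480x640x3 uint8, red, green, blue; 480x640 float32, m along the optical axis (not along the pixel's ray), 0 where there is no reading.
- robot.camera_model(name): a dict with "intrinsics" (3x3 intrinsics, pixels), "T" (4x4, takes a point from camera to world coordinates). Camera axes: x right, y down, z forward; pixel columns grow to the right and rows downward; lengths in m; the calibration is good to about 2 mm. A picture is of the moment at which its call begins. camera_model takes no time and is no camera call.
- robot.sign_off(): hands the job in; it is judged then, once.
The state is a dict: "time": time; "q": joint angles; "qvel": joint speeds; "joint_efforts": joint torques, N m; "tcp_pos": TCP position; "orientation": TCP orientation; "wrist_force": force on the tool from outside, world axes, zero at the start; "torque": the same for the moment, N m; "gripper_width": finger opening in m; "finger_force": force on a finger pad.
Only numpy, scipy, OpenCV 4.12 (cv2) and the standard library are available. Lean on these libraries where they do the work, as an engineer would, in place of code of your own. Each camera call takes 0.05 s, during which the arm holds its last target. There are 200 camera calls.

## Task

The menu card is loaded in its stand but not secured: first press the stand's red clamp lever fully down. Then squeeze the blue spring clip wide open by its handles, lift it off its parking rail and lower it over the middle of the card's top edge, in line with the card, one jaw on each side and roughly half the jaws' length over the card, so that a slip could be put in. Finish while still holding it there, upright, still and squeezed wide open, touching neither the card nor the stand; leave the spice jar, timer and marker where they are.

Things in the scene. Friction and masses are not known exactly. Their poses are not given: they have to be found in the camera images.
- clamp_lever (a joint): Hinge angle of the clamp lever on the card stand, rad: 0 = fully down (level, its rubber pad against the card), grows as the free end is raised, up to 0.85. It stays where it is left; pressing it takes about 1 to 2 N at the red pad.
- lever_pad (a point): Middle of the upper face of the red thumb pad (36 mm along the lever, 40 mm wide, 8 mm thick) at the lever's free end; moves with the lever. It lies 80 mm from the hinge axis, which runs parallel to the card 22 mm in front of it, 45 mm above the table. Lever down: this point is 102 mm in front of the card, 49 mm above the table. Own x axis points along the lever to the hinge, y along the hinge.
- card_edge (a point): Middle of the top edge of the rigid white card with an orange band along its top (130 mm wide, 3 mm thick), standing upright in its stand; 150 mm above the table. Axes: y along the edge, x square to the card from its printed face to its back, z up. The clamp lever is on the printed side (-x), at the middle of the card's width.
- clip_pin (a point): Centre of the pin (pivot) of the blue spring clip, about half-way up it. The clip stands jaws down, handles up. Axes: y along the pin, x the way the jaws open and the handles are squeezed, z up. Clip 30 mm wide along y (pin 36 mm). Jaw tips 46 mm below the pin; steel throat floor between the jaws 8 mm below it. Both halves turn together, so the pin stays midway.
- clip: The same clip as a whole, about 60 g; origin and axes as the pin's. Its two handles rise in a V from the pin: outer faces about 20 mm apart at the pin and 58 mm at their rounded tips, 53 mm above the pin, while parked. Fully squeezed they stand upright and parallel, outer faces 20 to 25 mm apart.
- clip_jaw (a joint): Angle of each clip half, rad: about 0 parked on the 4 mm rail, -0.05 jaws shut, 0.33 fully squeezed open (stop). The gap between the jaw tips is about 4 mm + 85 mm per rad (21 mm at 0.2, 32 mm at 0.33). A spring shuts the clip: about 4 N on each handle 40 mm above the pin starts to open it, 9 N holds it fully open; 20 to 40 N is safe.
- clip_rail: Parking rail, fixed to the table: upright aluminium plate 4 mm thick, 100 mm long along its y, top edge 85 mm above the table, on a dark foot 70 x 120 x 12 mm. Origin at the middle of its underside. The parked clip bites the top edge, throat floor on it, its pin 93 mm above the table and parallel to the plate.
- card_stand: Dark steel card stand with card and lever, fixed to the table; origin on the table under the middle of the card, axes as the card edge's. Foot 14 mm high, 140 mm wide, from 43 mm before to 33 mm behind the card, with a 44 mm wide tongue under the lever.
- jar_mid (a point): Middle of a loose spice jar, 47 mm across and 98 mm tall; leave it standing where it is.
- timer_mid (a point): Middle of a loose red and white kitchen timer, 68 mm across and 56 mm tall; leave it where it is.
- marker_mid (a point): Middle of a loose blue and white marker pen, 135 mm long along its own y, 16 mm thick, lying on the table; leave it where it is.

How it is judged:
By the outcome, as a careful person would: the job done as asked, in the order asked, and still so for the second after the job is handed in, while the arm keeps its last pose, push and grip.
It also fails if it takes over 48 s, if anything falls off the work surface, if the arm or the gripper's body presses on something with over 40 N, if the wrist force passes 120 N, or if a joint passes its speed limit or range.

## Working session

There is one attempt and no reset: what is moved stays moved. The work goes in short steps, Python scripts to look and compute and a tool call to move; the robot and the scene stay as the last step left them, time stands still between calls to the robot, and variables do not carry over. Pictures are saved under pics/ and viewed, at most 10 in all, crops included, and the job is handed in when it is done.

Besides the shell and the picture viewer there is one more tool, called after "Call:" as name([rows], argument=value, ...), one row to a line, values as JSON. carry_out: Moves the arm, as the interface text tells. Scaled input: -1 to 1 covers 0.04 m each way for a shift and 10 degrees each way for a turn. Its arguments: {"type":"object","properties":{"series":{"type":"array"}},"required":["series"]}

```bash
mkdir -p pics && cat > h.py <<'E'
import numpy as np, cv2
from workcell import robot
def cloud(n):
    im,d=robot.camera(n); m=robot.camera_model(n); K=np.array(m["intrinsics"]); T=np.array(m["T"])
    v,u=np.mgrid[:480,:640]
    P=np.stack([(u-K[0,2])/K[0,0]*d,(v-K[1,2])/K[1,1]*d,d],-1)
    W=P@T[:3,:3].T+T[:3,3]; W[d==0]=np.nan
    return im,W
def save(im,f): cv2.imwrite(f"pics/{f}.png",im[:,:,::-1])
E
python3 - <<'E'
from h import *
for n in("scene","top"):
    im,W=cloud(n); save(im,n+"0"); np.savez(n+"0.npz",im=im,W=W)
    m=robot.camera_model(n);print(n,np.round(m["T"],3).tolist(),np.round(m["intrinsics"],1).tolist())
s=robot.get_state();print(s)
E
```

```text
scene [[-0.603, -0.577, 0.552, -0.058], [-0.798, 0.444, -0.408, 0.573], [-0.01, -0.686, -0.728, 0.937], [0.0, 0.0, 0.0, 1.0]] [[526.9, 0.0, 316.0], [0.0, 526.9, 237.9], [0.0, 0.0, 1.0]]
top [[0.011, -0.994, 0.112, 0.48], [-1.0, -0.01, 0.012, 0.103], [-0.011, -0.112, -0.994, 1.186], [0.0, 0.0, 0.0, 1.0]] [[504.4, 0.0, 322.4], [0.0, 504.4, 234.6], [0.0, 0.0, 1.0]]
{'time': 0.1, 'q': array([-1.20932042e+00,  3.79358017e-01,  1.73467814e+00, -1.26056903e-05,
        1.02853641e+00, -3.32803709e-02]), 'qvel': array([-0.00112233, -0.00136358, -0.00064172,  0.00127123,  0.00042262,
       -0.00034438]), 'joint_efforts': array([-6.43613112e-04, -7.65033603e+01, -4.35291553e+01,  6.51123212e-02,
        3.97828699e-02, -3.67152359e-05]), 'tcp_pos': array([ 0.26909292, -0.64584366,  0.21337444]), 'orientation': array([ 9.80583336e-01,  1.96102221e-01, -8.53647646e-05, -4.82491494e-04]), 'wrist_force': array([-0.2270688 ,  0.37614492, -0.08178282]), 'torque': array([ 0.00150242, -0.07665546, -0.03312677]), 'finger_force': 0.0, 'gripper_width': 0.09116853645250785}
```

View pics/scene0.png

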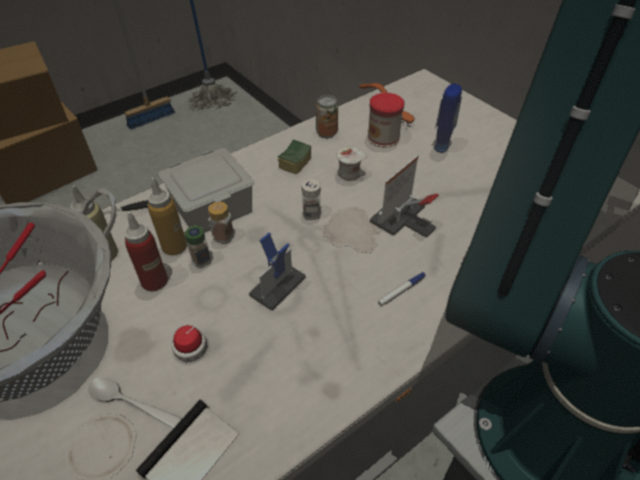

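View pics/top0.png

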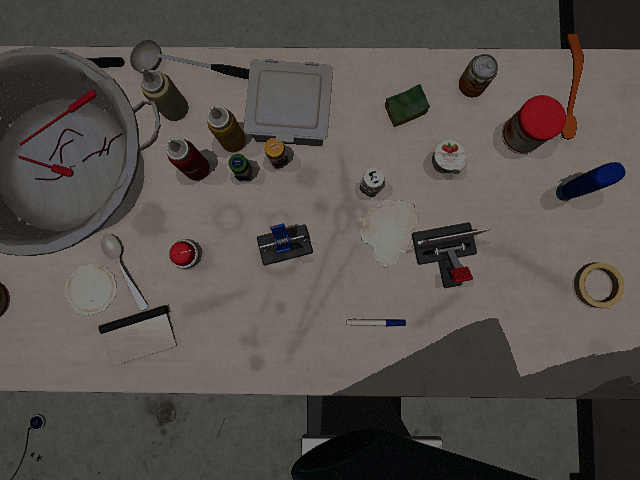

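The scene view shows the clip on its rail at (277,255) and the card stand with its raised red lever at (405,205). In the top view the clip is at (281,240), the card at (450,237), the lever pad at (460,275), the jar at (372,182), the timer at (184,253) and the marker at (376,323).

```bash
python3 - <<'E'
from h import *
def pts(n,box):
    z=np.load(n+"0.npz");x0,y0,x1,y1=box
    return z["im"][y0:y1,x0:x1],z["W"][y0:y1,x0:x1]
def rep(name,P):
    P=P[~np.isnan(P).any(-1)]
    if len(P)<4: print(name,len(P));return
    c=np.median(P,0); u,s,vt=np.linalg.svd((P-P.mean(0))[:,:2],full_matrices=False)
    print(name,len(P),"med",c.round(4),"mean",P.mean(0).round(4),"min",P.min(0).round(3),"max",P.max(0).round(3),"ang",np.degrees(np.arctan2(vt[0,1],vt[0,0])).round(1))
for n,bc,bs in(("top",(255,215,315,270),(405,215,500,290)),("scene",(245,225,310,310),(365,150,445,240))):
    im,W=pts(n,bc); hsv=cv2.cvtColor(im,cv2.COLOR_RGB2HSV)
    blue=(hsv[...,0]>105)&(hsv[...,0]<130)&(hsv[...,1]>140)
    rep(n+" clip blue",W[blue]); z=W[...,2]
    b2=blue&(z>.125); rep(" clip handles",W[b2])
    nb=~blue&(z>.06)&(z<.095);rep(" rail plate",W[nb])
    rep(" rail foot",W[(z>.006)&(z<.02)])
    im,W=pts(n,bs); hsv=cv2.cvtColor(im,cv2.COLOR_RGB2HSV);z=W[...,2]
    red=((hsv[...,0]>172)|(hsv[...,0]<5))&(hsv[...,1]>150)&(z>.03)
    rep(" red",W[red])
    rep(" card",W[(z>.13)&~red]); rep(" card all",W[(z>.11)&~red]); rep(" foot",W[(z>.008)&(z<.02)])
for nm,b in(("jar",(355,165,390,200)),("timer",(165,235,205,272))):
    im,W=pts("top",b);rep(nm,W[W[...,2]>.03])
for n,b in(("clip",(245,205,325,280)),("stand",(400,205,500,300))):
    im,_=pts("top",b); cv2.imwrite(f"pics/{n}.png",cv2.resize(im[:,:,::-1],None,fx=5,fy=5))
a=cv2.imread("pics/clip.png");b=cv2.imread("pics/stand.png")
z=np.load("scene0.npz")["im"][:,:,::-1]
c=cv2.resize(z[225:310,235:315],(376,400));d=cv2.resize(z[150:240,360:445],(378,400))
cv2.imwrite("pics/m.png",np.vstack([np.hstack([cv2.resize(a,(400,375))[:200*1+175],cv2.resize(b,(400,375))])[:,:754][:200+175],np.hstack([c,d])])[:, :754][:775])
m=cv2.imread("pics/m.png");cv2.imwrite("pics/m.png",cv2.resize(m,(584,600)))
E
```

```text
top clip blue 336 med [0.5983 0.2037 0.1235] mean [0.5927 0.204  0.12  ] min [0.55  0.182 0.001] max [0.628 0.27  0.15 ] ang -163.4
 clip handles 161 med [0.607  0.2034 0.1432] mean [0.5925 0.2034 0.14  ] min [0.558 0.182 0.125] max [0.619 0.222 0.15 ] ang -165.7
 rail plate 97 med [0.5845 0.2139 0.0844] mean [0.5878 0.2075 0.0813] min [0.575 0.158 0.061] max [0.603 0.252 0.095] ang 105.2
 rail foot 1077 med [0.5826 0.1952 0.0129] mean [0.5861 0.2034 0.0128] min [0.539 0.137 0.006] max [0.656 0.274 0.02 ] ang -73.8
 red 255 med [ 0.5206 -0.1806  0.1042] mean [ 0.5203 -0.1808  0.1037] min [ 0.503 -0.202  0.087] max [ 0.536 -0.161  0.116] ang 100.2
 card 134 med [ 0.6003 -0.164   0.1499] mean [ 0.6003 -0.1648  0.1486] min [ 0.587 -0.231  0.13 ] max [ 0.614 -0.102  0.155] ang 101.2
 card all 170 med [ 0.5995 -0.164   0.1491] mean [ 0.5989 -0.1646  0.1424] min [ 0.508 -0.231  0.11 ] max [ 0.614 -0.102  0.155] ang 100.4
 foot 1651 med [ 0.5874 -0.1678  0.0142] mean [ 0.5834 -0.1659  0.0141] min [ 0.494 -0.26   0.008] max [ 0.656 -0.077  0.02 ] ang 117.0
scene clip blue 1
 clip handles 1
 
[... 341 characters left out ...]
4  0.096] max [ 0.521 -0.162  0.113] ang 87.4
 card 225 med [ 0.5969 -0.1597  0.1421] mean [ 0.5973 -0.1616  0.1415] min [ 0.584 -0.23   0.13 ] max [ 0.612 -0.1    0.152] ang 101.2
 card all 411 med [ 0.5971 -0.1619  0.132 ] mean [ 0.5973 -0.1626  0.1318] min [ 0.511 -0.23   0.11 ] max [ 0.613 -0.1    0.152] ang 101.1
 foot 806 med [ 0.5638 -0.1618  0.0122] mean [ 0.5605 -0.1558  0.0124] min [ 0.489 -0.438  0.008] max [ 0.708 -0.091  0.02 ] ang 64.1
jar 492 med [0.7242 0.0078 0.0976] mean [0.7256 0.0074 0.0876] min [ 0.704 -0.021  0.03 ] max [0.754 0.031 0.105] ang 148.3
timer 519 med [0.5626 0.4321 0.0538] mean [0.5627 0.4327 0.051 ] min [0.532 0.406 0.03 ] max [0.594 0.462 0.061] ang 173.5
```

View pics/m.png

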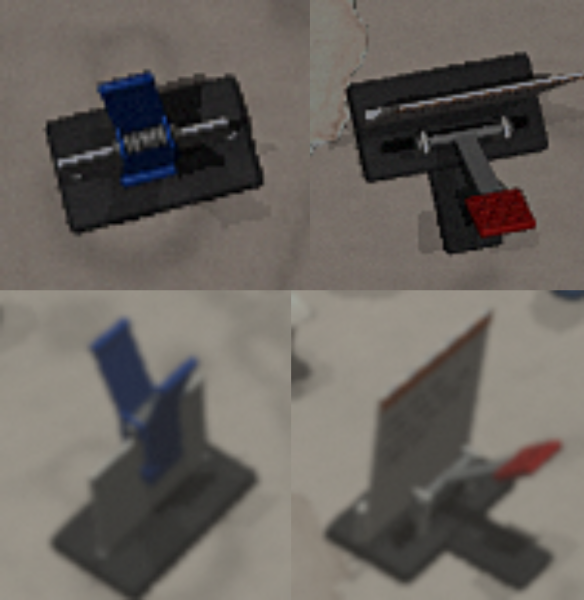

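Call:
carry_out([
  [0.2,0.4,0,-0.3,0],
  [0.5,0.95,0,-0.3,0],
  [0.5,0.95,0,-0.3,0],
  [0.5,0.95,0,-0.24,0],
  [0.5,0.95,0,0,0],
  [0.5,0.95,0,0,0],
  [0.5,0.95,0,0,0],
  [0.5,0.95,0,0,0],
  [0.5,0.95,0,0,0],
  [0.5,0.95,-0.2,0,0],
  [0.5,0.95,-0.3,0,0],
  [0.5,0.95,-0.4,0,0],
  [0.2,0.7,-0.4,0,0],
  [0,0,0,0,0],
  [0,0,0,0,0],
])

```text
time: 1.98
tcp_pos: [0.5053, -0.1845, 0.1622]
orientation: [0.995, 0.098, 0.0, 0.0]
wrist_force: [0.4, 0.0, -0.6]
gripper_width: 0.0006
finger_force: 0.0
```

Call:
carry_out([
  [0,0,-0.5,0,0],
  [0,0,-0.5,0,0],
  [0,0,-0.2,0,0],
  [0,0,-0.2,0,0],
  [0,0,-0.2,0,0],
  [0,0,-0.2,0,0],
  [0,0,-0.2,0,0],
  [0,0,-0.2,0,0],
  [0,0,-0.2,0,0],
  [0,0,-0.2,0,0],
  [0,0,-0.15,0,0],
  [0,0,0,0,0],
  [0,0,0,0,0],
])

```text
time: 3.6
tcp_pos: [0.5054, -0.1842, 0.0521]
orientation: [0.995, 0.098, 0.0, 0.0]
wrist_force: [0.2, -0.0, 0.2]
gripper_width: 0.0004
finger_force: 0.0
```

Call:
carry_out([
  [0,0,-0.05,0,0],
  [0,0,-0.05,0,0],
  [0,0,0,0,0],
])

```text
time: 3.98
tcp_pos: [0.5055, -0.1844, 0.0488]
orientation: [0.995, 0.098, 0.0, 0.0]
wrist_force: [-6.5, 1.3, 18.1]
gripper_width: 0.0003
finger_force: 9.3
```

Call:
carry_out([
  [0,0,-0.03,0,0],
  [0,0,0,0,0],
])

```text
time: 4.22
tcp_pos: [0.5056, -0.1844, 0.0484]
orientation: [0.995, 0.098, -0.0, 0.0]
wrist_force: [-12.5, 2.8, 36.1]
gripper_width: 0.0005
finger_force: 18.1
```

Call:
carry_out([
  [0,0,0.1,0,0],
  [0,0,0.4,0,0],
  [0,0,0.9,0,0],
  [0,0,0.9,0,0],
  [0,0,0.9,0,0],
  [-0.5,0.5,0.9,0.9,40],
  [-0.5,0.9,0.3,0.9,70],
  [-0.2,0.9,0,0.9,100],
  [0,0.9,0,0.9,100],
  [0,0.5,0,0.9,100],
  [0,0,0,0,100],
])

```text
time: 5.6
tcp_pos: [0.4572, -0.0354, 0.2234]
orientation: [0.882, 0.472, 0.0, 0.0]
wrist_force: [-0.3, -0.9, -0.4]
gripper_width: 0.0579
finger_force: 0.0
```

```bash
python3 - <<'E'
from h import *
im,W=cloud("scene"); save(im,"s1"); it,Wt=cloud("top"); np.savez("s1.npz",im=im,W=W,it=it,Wt=Wt)
def fit(n,P):
    P=P[~np.isnan(P).any(-1)]
    if len(P)<5: print(n,len(P));return
    r=cv2.minAreaRect((P[:,:2]*1000).astype(np.float32)); print(n,len(P),"rect",np.round(r[0],1),np.round(r[1],1),round(r[2],1),"med",np.median(P,0).round(4))
for nm,I,X in(("top",it,Wt),("scene",im,W)):
    x,y,z=np.moveaxis(X,-1,0); h=cv2.cvtColor(I,cv2.COLOR_RGB2HSV)
    c=(abs(x-.585)<.075)&(abs(y-.205)<.085)
    blue=(h[...,0]>100)&(h[...,0]<130)&(h[...,1]>90)
    fit(nm+" foot",X[c&(z>.009)&(z<.017)]); fit(" plate",X[c&(z>.078)&(z<.09)&~blue])
    fit(" blue hi",X[c&blue&(z>.1)]); 
    fit(" tip far",X[c&blue&(z>.137)&(x>.585)]); fit(" tip near",X[c&blue&(z>.137)&(x<.585)])
    red=((h[...,0]>172)|(h[...,0]<5))&(h[...,1]>140)&(abs(x-.5)<.06)&(abs(y+.185)<.05); fit(" lever red",X[red])
    fit(" card",X[(abs(x-.6)<.03)&(abs(y+.165)<.08)&(z>.144)&(z<.156)])
E
```

```text
top foot 955 rect [592.  195.3] [ 70.1 142.1] 15.1 med [0.5832 0.1942 0.013 ]
 plate 61 rect [589.2 205.2] [ 4.3 97.5] 15.0 med [0.5846 0.2221 0.0853]
 blue hi 290 rect [589.6 203. ] [57.1 29.7] 15.1 med [0.6006 0.2039 0.1282]
 tip far 56 rect [613.5 209.6] [ 7.5 29.3] 15.1 med [0.6134 0.2097 0.1459]
 tip near 50 rect [565.7 196.6] [ 7.4 29.7] 15.5 med [0.5647 0.1962 0.1462]
 lever red 43 rect [ 513.4 -195. ] [13.3 16.4] 53.9 med [ 0.5137 -0.1946  0.0492]
 card 112 rect [ 600.8 -166.2] [  3.5 129.9] 11.2 med [ 0.6009 -0.1665  0.151 ]
scene foot 790 rect [584.1 207.2] [ 70.1 121.7] 13.2 med [0.5728 0.2161 0.0118]
 plate 115 rect [584.7 208.1] [23.1 97.1] 5.5 med [0.579  0.216  0.0837]
 blue hi 220 rect [585.8 205.3] [57.3 26.1] 13.3 med [0.6026 0.2082 0.1264]
 tip far 36 rect [609.6 211. ] [ 6.8 25.7] 7.5 med [0.6093 0.2105 0.1411]
 tip near 29 rect [560.1 199.3] [ 5.6 25.8] 7.7 med [0.5613 0.1978 0.1433]
 lever red 144 rect [ 496.9 -182.2] [32.6 39.4] 10.1 med [ 0.4965 -0.1809  0.0482]
 card 31 rect [ 590.7 -121.1] [ 5.5 39.1] 14.6 med [ 0.5885 -0.1192  0.1479]
```

Call:
carry_out([
  [0.3,0.6,0,0.68,100],
  [0.45,0.9,0,0.7,100],
  [0.45,0.9,0,0.7,100],
  [0.5,0.9,0,0.7,100],
  [0.5,0.9,0,0.7,100],
  [0.5,0.9,0,0.7,100],
  [0.5,0.6,0,0.7,100],
  [0.07,0.3,-0.3,0,100],
  [0,0,-0.2,0,100],
  [0,0,0,0,100],
  [0,0,0,0,100],
])

```text
time: 7.08
tcp_pos: [0.5878, 0.203, 0.2029]
orientation: [0.609, 0.793, -0.0, -0.0]
wrist_force: [0.6, 0.3, 0.9]
gripper_width: 0.0914
finger_force: 0.0
```

```bash
python3 - <<'E'
from h import *
im,W=cloud("scene"); it,_=cloud("top")
a=cv2.resize(im[170:330,180:380],(500,400)); b=cv2.resize(it[140:300,200:360],(400,400))[:, :300]
save(np.hstack([a,b]),"s2"); print(robot.get_state()["q"].round(2))
E
```

```text
[ 0.3   0.27  1.9  -0.    0.97  0.03]
```

View pics/s2.png

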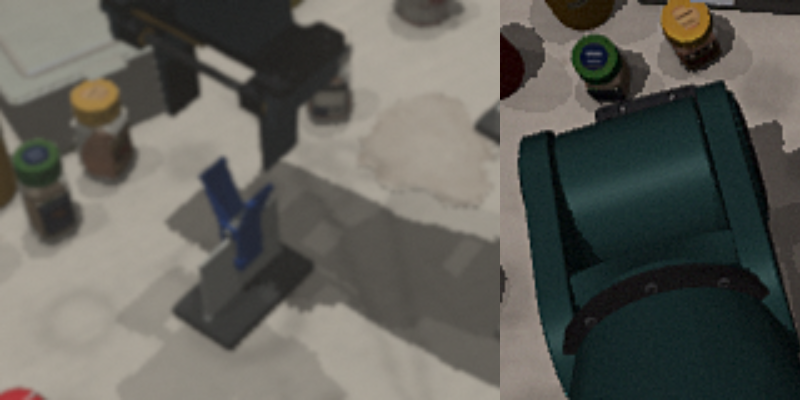

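The scene crop shows the open fingers (180,80) and (280,130) straddling the clip (235,210) along its opening direction, with neighbours clear of the body; the top crop is hidden by the arm.

Call:
carry_out([
  [0,0.03,-0.4,0,100],
  [0,0,-0.5,0,100],
  [0,0,-0.5,0,100],
  [0,0,-0.5,0,100],
  [0,0,-0.32,0,100],
  [0,0,0,0,100],
  [0,0,0,0,60],
  [0,0,0,0,60],
  [0,0,0,0,60],
])

```text
time: 8.3
tcp_pos: [0.5884, 0.2051, 0.1145]
orientation: [0.609, 0.793, 0.0, 0.0]
wrist_force: [-0.6, -0.5, -0.2]
gripper_width: 0.0642
finger_force: 0.0
```

Call:
carry_out([
  [0,0,0,0,0],
  [0,0,0,0,0],
  [0,0,0,0,0],
  [0,0,0,0,0],
  [0,0,0,0,0],
  [0,0,0,0,0],
])

```text
time: 9.05
tcp_pos: [0.5896, 0.2055, 0.1157]
orientation: [0.609, 0.793, 0.001, 0.001]
wrist_force: [-0.8, -0.6, 13.5]
gripper_width: 0.021
finger_force: 30.0
```

Call:
carry_out([
  [0,0,0.1,0,0],
  [0,0,0.2,0,0],
  [0,0,0.4,0,0],
  [0,0,0.6,0,0],
  [0,0,0.8,0,0],
  [0,0,0.8,0,0],
  [0,0,0.6,0,0],
  [0,0,0.2,0,0],
  [0,-0.3,0,0,0],
  [0,-0.6,0,-0.1,0],
  [0.1,-0.8,0,-0.1,0],
  [0.1,-0.8,0,-0.1,0],
  [0.1,-0.8,0,-0.09,0],
  [0,-0.8,0,0,0],
])

```text
time: 10.8
tcp_pos: [0.5994, 0.0393, 0.2606]
orientation: [0.635, 0.772, -0.001, -0.001]
wrist_force: [0.9, -0.1, -0.3]
gripper_width: 0.0207
finger_force: 30.0
```

Call:
carry_out([
  [0,-0.8,0,0,0],
  [0,-0.8,0,0,0],
  [0,-0.8,0,0,0],
  [0,-0.8,0,0,0],
  [0,-0.8,0,0,0],
  [0,-0.6,0,0,0],
  [0,-0.3,0,0,0],
  [0.03,-0.15,0,0,0],
  [0,0,0,0,0],
  [0,0,0,0,0],
  [0,0,0,0,0],
])

```text
time: 12.18
tcp_pos: [0.6012, -0.1605, 0.2619]
orientation: [0.635, 0.772, 0.0, -0.0]
wrist_force: [0.1, 0.1, -0.1]
gripper_width: 0.0209
finger_force: 30.0
```

```bash
python3 - <<'E'
from h import *
im,W=cloud("scene"); np.savez("s3.npz",im=im,W=W); it,_=cloud("top")
a=cv2.resize(im[70:250,310:490],(500,500),interpolation=cv2.INTER_CUBIC); b=cv2.resize(it[180:300,400:500],(300,360))
save(np.hstack([a,np.vstack([b,np.zeros((140,300,3),np.uint8)])]),"s3")
x,y,z=np.moveaxis(W,-1,0); h=cv2.cvtColor(im,cv2.COLOR_RGB2HSV)
c=(abs(x-.6)<.06)&(abs(y+.165)<.09)
blue=(h[...,0]>100)&(h[...,0]<130)&(h[...,1]>90)&c&(z>.1)
P=W[blue]; print(len(P),P.min(0),P.max(0)); 
for lo in np.arange(.16,.3,.01):
    q=P[(P[:,2]>=lo)&(P[:,2]<lo+.01)]
    if len(q): print(round(lo,2),len(q),np.median(q,0).round(4),q.min(0).round(4),q.max(0).round(4))
q=W[c&(z>.13)&(z<.151)&~blue]; r=cv2.minAreaRect((q[:,:2]*1000).astype(np.float32)); print("card",r,np.median(q,0))
E
```

```text
Traceback (most recent call last):
ValueError: zero-size array to reduction operation minimum which has no identity
```

View pics/s3.png

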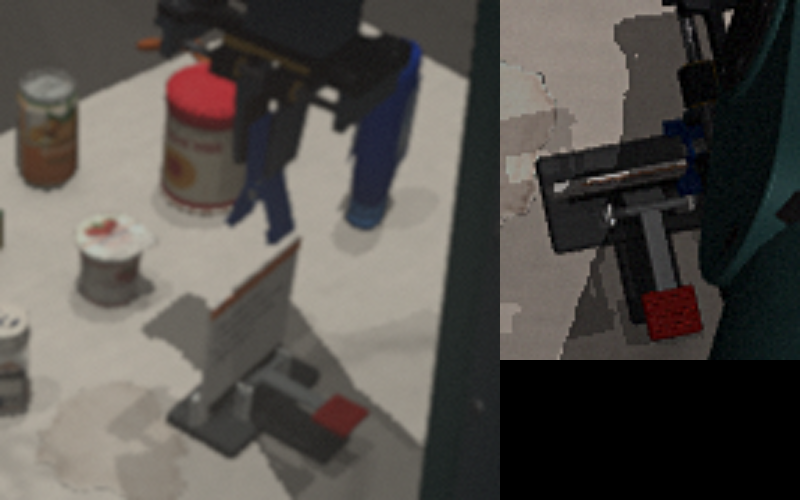

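Lever down (pad at crop (340,413)); clip held with jaws spread at crop (230–290, 150–240), above the card's edge (210,310)–(298,245). In the top crop the blue clip is at (685,155). Now numbers.

```bash
python3 - <<'E'
from h import *
d=np.load("s3.npz");im,W=d["im"],d["W"]
h=cv2.cvtColor(im,cv2.COLOR_RGB2HSV)
sl=np.s_[110:160,388:422]
print(h[sl][25:45:6,4:30:5].tolist())
Q=W[sl].reshape(-1,3);H=h[sl].reshape(-1,3)
m=(Q[:,2]>.17)&(abs(Q[:,0]-.6)<.08)&(abs(Q[:,1]+.165)<.08);print(m.sum(),np.isnan(Q[:,0]).sum())
b=m&(H[:,0]>95)&(H[:,0]<135)&(H[:,1]>60)
P=Q[b]
for lo in np.arange(.17,.28,.01):
    q=P[(P[:,2]>=lo)&(P[:,2]<lo+.01)]
    if len(q): print(round(lo,2),len(q),np.median(q,0).round(4),q.min(0).round(4),q.max(0).round(4))
m=robot.camera_model("scene");K=np.array(m["intrinsics"]);T=np.array(m["T"])
pj=lambda p:(lambda c:(K@c/c[2])[:2].round(1))(T[:3,:3].T@(np.array(p)-T[:3,3]))
a=np.radians(11.2);ex=np.array([np.cos(a),np.sin(a),0])
for nm,p in(("pin",(0.601,-.1605,.239)),("jaw+",np.array((.601,-.1605,.193))+.018*ex),("jaw-",np.array((.601,-.1605,.193))-.018*ex),("cardmid",(.6005,-.165,.15))): print(nm,pj(p),(pj(p)-[310,70])*500/180)
E
```

```text
[[[17, 46, 78], [17, 34, 68], [120, 32, 55], [116, 70, 51], [120, 9, 85], [21, 28, 172]], [[13, 57, 81], [118, 63, 53], [113, 32, 63], [114, 70, 55], [113, 74, 55], [17, 28, 172]], [[150, 6, 85], [120, 40, 63], [18, 27, 172], [114, 70, 58], [113, 79, 55], [20, 27, 172]], [[18, 27, 173], [21, 28, 173], [18, 27, 172], [115, 70, 62], [118, 59, 56], [20, 27, 169]]]
875 7
0.2 49 [ 0.5799 -0.1572  0.2062] [ 0.5727 -0.1768  0.2024] [ 0.6197 -0.1427  0.2096]
0.21 30 [ 0.5811 -0.1628  0.214 ] [ 0.5749 -0.1764  0.2104] [ 0.6156 -0.1518  0.2195]
0.22 33 [ 0.5838 -0.1636  0.2252] [ 0.5795 -0.1735  0.2202] [ 0.6117 -0.1495  0.2297]
0.23 34 [ 0.5877 -0.1615  0.2354] [ 0.583  -0.1742  0.2301] [ 0.6033 -0.1456  0.2399]
0.24 50 [ 0.5916 -0.1548  0.2447] [ 0.5862 -0.1707  0.2404] [ 0.6072 -0.1448  0.2496]
0.25 15 [ 0.6054 -0.1546  0.2547] [ 0.602  -0.1648  0.251 ] [ 0.608  -0.1486  0.2596]
0.26 18 [ 0.6058 -0.1545  0.2649] [ 0.5931 -0.1655  0.2603] [ 0.6087 -0.1485  0.2695]
0.27 25 [ 0.6064 -0.1544  0.274 ] [ 0.5908 -0.1643  0.27  ] [ 0.6095 -0.146   0.2798]
0.28 21 [ 0.6073 -0.157   0.2853] [ 0.5896 -0.171   0.282 ] [ 0.6122 -0.1458  0.2899]
pin [403.7 135.7] [260.27777778 182.5       ]
jaw+ [395.  149.2] [236.11111111 220.        ]
jaw- [407.9 155.6] [271.94444444 237.77777778]
cardmid [401.  166.5] [252.77777778 268.05555556]
```

Call:
carry_out([
  [0,-0.1,-0.1,0,0],
  [0,0,-0.2,0,0],
  [0,0,-0.25,0,0],
  [0,0,-0.25,0,0],
  [0,0,-0.25,0,0],
  [0,0,-0.25,0,0],
  [0,0,-0.2,0,0],
  [0,0,-0.1,0,0],
  [0,0,0,0,0],
  [0,0,0,0,0],
  [0,0,0,0,0],
])

```text
time: 13.65
tcp_pos: [0.6014, -0.165, 0.1982]
orientation: [0.635, 0.772, 0.0, 0.0]
wrist_force: [0.2, -0.5, -1.0]
gripper_width: 0.021
finger_force: 30.0
```

```bash
python3 - <<'E'
from h import *
im,W=cloud("scene"); np.savez("s4.npz",im=im,W=W); it,Wt=cloud("top")
save(np.hstack([cv2.resize(im[110:210,360:440],(440,550),interpolation=cv2.INTER_CUBIC),cv2.resize(it[200:300,420:485],(357,550),interpolation=cv2.INTER_CUBIC)]),"s4")
h=cv2.cvtColor(im,cv2.COLOR_RGB2HSV);x,y,z=np.moveaxis(W,-1,0)
c=(abs(x-.6)<.06)&(abs(y+.165)<.07)&(z>.1)
b=c&(h[...,0]>100)&(h[...,0]<130)&(h[...,1]>50)&(h[...,2]<120)
P=W[b];a=np.radians(11.2)
R=np.array([[np.cos(a),np.sin(a)],[-np.sin(a),np.cos(a)]])
L=(P[:,:2]-[.5975,-.162])@R.T   # scene-camera estimate of the card middle
for lo in np.arange(.11,.24,.01):
    k=(P[:,2]>=lo)&(P[:,2]<lo+.01)
    if k.sum()>2: print(round(lo,2),k.sum(),"x'",L[k,0].min().round(4),np.median(L[k,0]).round(4),L[k,0].max().round(4),"y'",L[k,1].min().round(4),L[k,1].max().round(4))
print(P[:,2].min())
k=c&~b&(z>.135)&(z<.154)&(h[...,1]<160); C=W[k]; Lc=(C[:,:2]-[.5975,-.162])@R.T
for lo in(-.065,-.04,.0,.04): 
    q=(Lc[:,1]>lo)&(Lc[:,1]<lo+.025); print("card",lo,q.sum(),np.median(Lc[q,0]) if q.sum() else 0)
E
```

```text
0.13 19 x' -0.025 -0.0222 0.0174 y' -0.019 0.0105
0.14 58 x' -0.0243 -0.0178 0.0205 y' -0.0189 0.0137
0.15 33 x' -0.0206 -0.0161 0.017 y' -0.0189 0.0135
0.16 31 x' -0.0169 -0.013 0.0141 y' -0.0157 0.0062
0.17 42 x' -0.0134 -0.0086 0.008 y' -0.0163 0.0114
0.18 35 x' -0.0095 -0.0039 0.0097 y' -0.0123 0.0116
0.19 18 x' -0.0043 0.0082 0.0102 y' -0.0102 0.0109
0.2 16 x' -0.004 0.0096 0.0106 y' -0.0085 0.011
0.21 21 x' -0.0042 0.0092 0.0116 y' -0.0087 0.0104
0.22 27 x' -0.0031 0.0094 0.0124 y' -0.0145 0.0112
0.23 17 x' -0.0059 0.009 0.0123 y' -0.0159 0.0122
0.1334400324100532
card -0.065 26 -0.00013558040179629478
card -0.04 7 -0.016606165837483488
card 0.0 61 -0.00015266593787732953
card 0.04 35 -0.00032794426601750814
```

View pics/s4.png

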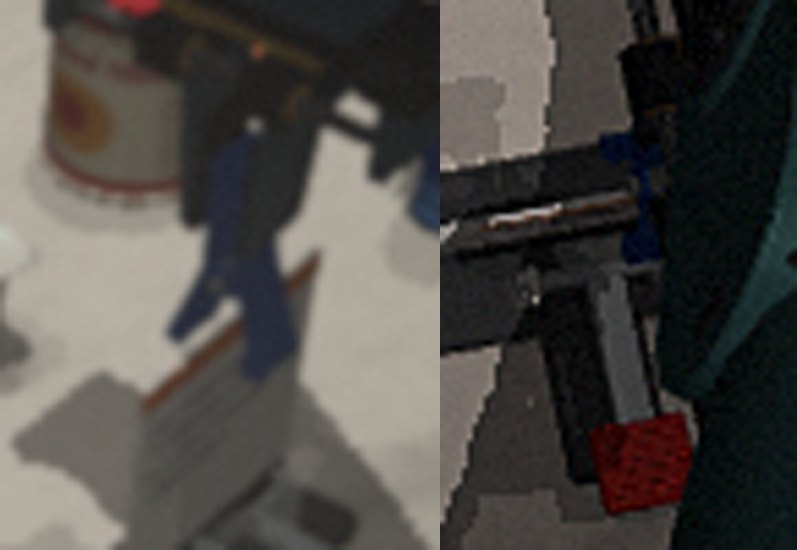

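The jaws straddle the card's top edge, with the tips at about z = 0.133 (roughly 17 mm overlap). They are centred to about 2 mm and the lever is down, so I'm handing it in.

```bash
python3 -c "
from workcell import robot
s=robot.get_state();print(s['wrist_force'],s['gripper_width'],abs(s['qvel']).max());print(robot.sign_off())"
```

```text
[-0.12647765  0.59519597 -0.37999704] 0.020612478798903967 0.0025308843762987076
the job is handed in; nothing more can be done
None
```

The clamp lever is fully down, and the clip is held upright and squeezed wide open over the middle of the card's top edge, about 17 mm down and clear of the card and stand; the job is handed in, but no verdict came back.

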